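# Slide the coil spring under the height gauge bridge

### The arm

A 6-joint arm with a two-finger parallel gripper is mounted at the origin on the work surface; the furniture and walls round the work are solid. World frame = base frame: x ahead of the robot, y to its left, z up, the work surface at z = 0. Lengths are in m, angles in degrees, forces in N, time in s.
With the tool pointing down it reaches from about 0.425 to 0.95 m from the base axis. Payload 14.7 kg.
Tool frame: the origin (TCP) lies at the very end of the fingers, on their centre line; the grasp point (between the pads) lies 19 mm behind it; z points along the fingers, y is the line along which they close (so a half turn about z gives the same grasp; the last joint's range is limited). The gripper opens to 85 mm and grips with 20 to 120 N. Pads are 22 mm wide; open, the fingers measure 114 mm over their backs; the gripper's body (76 mm by 85 mm) begins 54 mm behind the grasp point. The pads swing forward as they close: fully open they stand 13 mm farther back than shut.
Start: joints at [60.814, 27.513, 91.461, -0, 61.026, -2.67], TCP at [0.29, 0.582, 0.205] pointing down, gripper open.
Joint ranges: [-157.49, 157.49], [-46.99, 117.5], [13.45, 153.17], [-89.5, 269.5], [5.16, 153.95], [-167.48, 167.48]. Speed limits (degrees/s): [108.29, 108.29, 136.94, 172.46, 172.46, 172.46].

### API

Orientations are given as a 3x3 rotation matrix whose columns are the frame's x, y, z axes.
In Python, from cell import robot, imaging, order gives the robot as it stands.
- The arm moves only by the tool drive_tool, never from a script. Its argument "steps" is a list of rows, each a list of 6 numbers: the shift along the world's x, y, z in m, then the turn, a rotation vector about the world's x, y, z in degrees. A call has 1 to 10 rows; each row shifts and turns the commanded pose from where the row before left it; what a row does not reach is not made up. A row lasts 1/8 s, in which the tool goes at most 62.5 mm and 10.7 degrees, less where a joint would pass 70% of its speed; a pose out of reach is approached as far as the arm can. A call with a gripper value outside its range is refused whole. "claw" is the opening in per cent of the stroke, from 0 (shut) to 100 (fully open), set as the call begins (left out, the last holds). The fingers move at their own pace and stop on an object; "newtons" is the grip in N (left out, the last holds). Time passes only in rows, so rows that do not move let the fingers close. It gives the time, the measured TCP pose, the force, the opening and the grip force at its end, in the units of the state.
- robot.get_obs(): the state, without advancing time (a new reading comes with each control period).
- imaging.grab_frame(name): name is "scene" or "top" or "wrist"; returns a dict with "color" (384x512x3 uint8, red, green, blue), "mtx" (3x3 intrinsics, pixels), "k1" (the pictures are not rectified: a ray, as slopes to the right and down, at radius r is drawn at 1 + k1 r^2 times it, then the intrinsics apply), "eye" and "attitude" of the camera in the world. Camera axes: x right, y down, z forward; pixel columns grow to the right and rows downward; lengths in m; the calibration is good to about 2 mm. A picture is of the moment at which its call begins. There is no depth.
- order.sign_off(): hands the job in; it is judged then, once.
The state is a dict: "time": time; "joints": joint angles; "joint_vel": joint speeds; "joint_efforts": joint torques, N m; "position": TCP position; "ee_rot": TCP orientation; "contact_force": force on the tool from outside, world axes, zero at the start; "moment": the same for the moment, N m; "finger_gap": finger opening in m; "gripper_force": force on a finger pad.
Only numpy, scipy, OpenCV 4.12 (cv2) and the standard library are available. Lean on these libraries where they do the work, as an engineer would, in place of code of your own. Each camera call takes 0.05 s, during which the arm holds its last target. There are 200 camera calls.

### The job

Check the height of the coil spring that stands by itself in the open space in front of the two bridge gauges: push it along the bench with the fingers, standing upright all the way, in through the open front of the taller bridge until it rests against both dowel pins behind, then let go and back off. Do not lift, tip or squeeze the spring, push gently, and leave the other things where they are.

Things in the scene. Friction and masses are not known exactly. Their poses are not given: they have to be found in the camera images.
- spring: the spring to push: loose upright dark steel coil spring, outside diameter 38 mm, height 52 mm, about 0.15 kg (its mass and friction vary); origin at the centre of its underside, z up along its axis. It stands alone between the robot and the bridges. Pushed below mid-height it slides upright; pushed near its top it tips.
- tall_bridge: the taller of two fixed steel bridge gauges (place and yaw vary; they may change sides). Origin on the bench, midway between the posts, where the spring's axis comes to stand; x inward (the push direction), z up; open at its -x side, facing the robot. Passage 60 mm wide (y +-30) and 56 mm high, posts 12 mm wide, 18 mm deep (x -4 to +14), bench flush through it. A spring has 4 mm of headroom.
- tall_lintel (a point): top centre of the taller bridge's flat lintel, 64 mm above the bench; the lintel is 18 mm deep (x -4 to +14 mm in the bridge's frame), 84 mm wide (along y), 8 mm thick. Axes as the bridge's. Feet and a rear tie strip, 8 mm high, reach y +-54 mm and x -4 to +39 mm outside the passage.
- tall_pins (a point): point on the bench midway between the taller bridge's two upright dowel pins, the stop behind its passage: pins 12 mm in diameter, 24 mm high, 21.7 mm inward (x) of the bridge's origin at y = +-12.5 mm. A spring touching both pins has its axis at the bridge's origin. Axes as the bridge's.
- low_bridge: the lower bridge gauge, fixed, the same form and axes but with its lintel's underside only 30 mm above the bench (top 38 mm): not for this spring.
- waiting_spring_0: bystander: one of three other upright coil springs of the same kind (38 mm across, 52 mm high) waiting in a row at the robot's left, beyond the bridges' sides; origin under its centre. Leave it.
- waiting_spring_1: bystander: one of three other upright coil springs of the same kind (38 mm across, 52 mm high) waiting in a row at the robot's left, beyond the bridges' sides; origin under its centre. Leave it.
- waiting_spring_2: bystander: one of three other upright coil springs of the same kind (38 mm across, 52 mm high) waiting in a row at the robot's left, beyond the bridges' sides; origin under its centre. Leave it.
- tally: bystander: round hand tally counter, 51 x 47 mm, 25 mm high, lying loose between the two bridges; origin under its centre. Leave it.
- tape: bystander: roll of masking tape lying flat at the robot's right, 95 mm across, 24 mm high, loose; origin under its centre. Leave it.

How it is judged (in metres and radians):
At the end, for the whole second after the job is handed in: the spring stands upright on the bench (tilt under 0.06 rad, underside within 3 mm of it), at rest, under the taller bridge, its axis within 4 mm of the place where it touches both dowel pins (horizontal distance between spring and tall_bridge below 0.004 m and height (world z) of spring below 0.003 m and angle between spring's own z axis and vertical below 0.06 rad and linear speed of spring below 0.01 m/s).
It fails at once if the spring is tipped (over 0.25 rad) (angle between spring's own z axis and vertical above 0.25 rad).
It fails at once if the spring is lifted off the bench (over 8 mm) (height (world z) of spring above 0.008 m).
It fails at once if the spring is squeezed or pushed hard (over 30 N from the fingers) (contact force between the fingers and spring above 30 N).
It fails at once if a bridge is struck (over 25 N) (contact force between any of the arm, the fingers and tall_bridge above 25 N or contact force between any of the arm, the fingers and low_bridge above 25 N).
It fails at once if a bystander (waiting spring, tally counter, tape roll) is moved over 20 mm (distance of any of waiting_spring_0, waiting_spring_1, waiting_spring_2, tally, tape from where it was at the start of the episode above 0.02 m).
It also fails if it takes over 48 s, if anything falls off the work surface, if the arm or the gripper's body presses on something with over 40 N, if the wrist force passes 120 N, or if a joint passes its speed limit or range.

## Working session

There is one attempt and no reset: what is moved stays moved. The work goes in short steps, Python scripts to look and compute and a tool call to move; the robot and the scene stay as the last step left them, time stands still between calls to the robot, and variables do not carry over. Pictures are saved under pics/ and viewed, at most 10 in all, crops included, and the job is handed in when it is done.

Besides the shell and the picture viewer there is one more tool, called after "Emit:" as a command line: name --pt "numbers of a row" for each row, then --argument value for the rest. drive_tool: Moves the arm, as the interface text tells. Its arguments: {"type":"object","properties":{"steps":{"type":"array","items":{"type":"array","items":{"type":"number"}}},"claw":{"type":"number"},"newtons":{"type":"number"}},"required":["steps"]}

```bash
mkdir -p pics
cat > h.py <<'E'
import numpy as np, cv2
from cell import robot, imaging, order
def snap(n,f):
    d=imaging.grab_frame(n); cv2.imwrite(f'pics/{f}.png',cv2.cvtColor(d['color'],cv2.COLOR_RGB2BGR))
    np.savez(f'pics/{f}.npz',**{k:np.array(d[k]) for k in('mtx','k1','eye','attitude')}); return d
def ray(d,uv):
    K=np.array(d['mtx']);k1=float(d['k1']);p=np.array([(uv[0]-K[0,2])/K[0,0],(uv[1]-K[1,2])/K[1,1]]);q=p.copy()
    for _ in range(20): q=p/(1+k1*(q@q))
    return np.array(d['attitude'])@np.array([q[0],q[1],1.])
def at(d,uv,z):
    r=ray(d,uv);e=np.array(d['eye']);return e+r*(z-e[2])/r[2]
def proj(d,P):
    c=np.array(d['attitude']).T@(np.array(P)-np.array(d['eye']));q=c[:2]/c[2];q=q*(1+float(d['k1'])*(q@q));K=np.array(d['mtx'])
    return np.array([K[0,0]*q[0]+K[0,2],K[1,1]*q[1]+K[1,2]])
E
python3 - <<'E'
from h import *
a=snap('top','top1');b=snap('scene','scene1')
for d in(a,b):print(d['eye'],d['attitude'],d['mtx'],d['k1'])
cv2.imwrite('pics/both.png',cv2.resize(cv2.imread('pics/top1.png'),(800,600)))
E
```

```text
[ 0.48384481 -0.01407511  1.13124539] [[-0.01507695 -0.99264778  0.12009608]
 [-0.99985237  0.01397734 -0.00999326]
 [ 0.00824117 -0.12022902 -0.99271198]] [[409.45105195   0.         255.4313923 ]
 [  0.         409.45105195 199.91729063]
 [  0.           0.           1.        ]] -0.09067887932695487
[ 0.21269993 -0.6642991   0.63904407] [[ 0.87164421 -0.29999321  0.38760861]
 [-0.49007734 -0.52087272  0.69893906]
 [-0.00778222 -0.79918439 -0.60103556]] [[410.69533083   0.         253.18830095]
 [  0.         410.69533083 193.57399976]
 [  0.           0.           1.        ]] 0.03120350134464786
```

View pics/both.png

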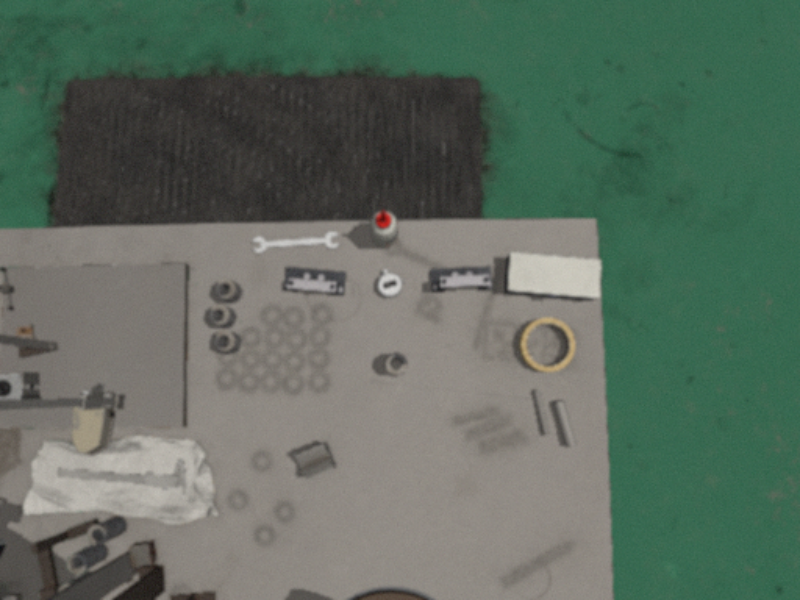

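View pics/scene1.png

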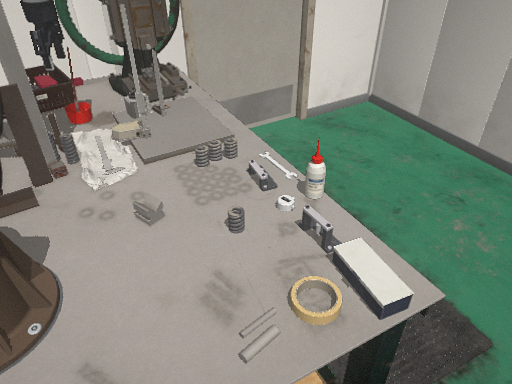

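The top view shows the loose spring at about (392,364) of 800x600. The right bridge (461,279) casts the longer shadow, and in the scene view it is clearly the taller one, at (318,225). A white box stands just to its right. Next I'll zoom in.

Run:
```python
from h import *
t=cv2.imread('pics/top1.png');s=cv2.imread('pics/scene1.png')
A=cv2.resize(t[160:250,225:325],None,fx=5,fy=5,interpolation=cv2.INTER_CUBIC)[:, :400] if 0 else cv2.resize(t[155:255,230:330],(400,400),interpolation=cv2.INTER_CUBIC)
B=cv2.resize(s[180:280,260:360],(400,400),interpolation=cv2.INTER_CUBIC)
C=cv2.resize(t[160:190,260:330],(0,0),fx=5.7,fy=5.7,interpolation=cv2.INTER_CUBIC)
im=np.zeros((600,800,3),np.uint8);im[:400,:400]=A;im[:400,400:]=B;im[402:402+C.shape[0],:C.shape[1]]=C
D=cv2.resize(s[200:240,215:260],(0,0),fx=4.8,fy=4.8);im[402:402+D.shape[0],420:420+D.shape[1]]=D
cv2.imwrite('pics/z1.png',im)
```

```text
(no output)
```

View pics/z1.png

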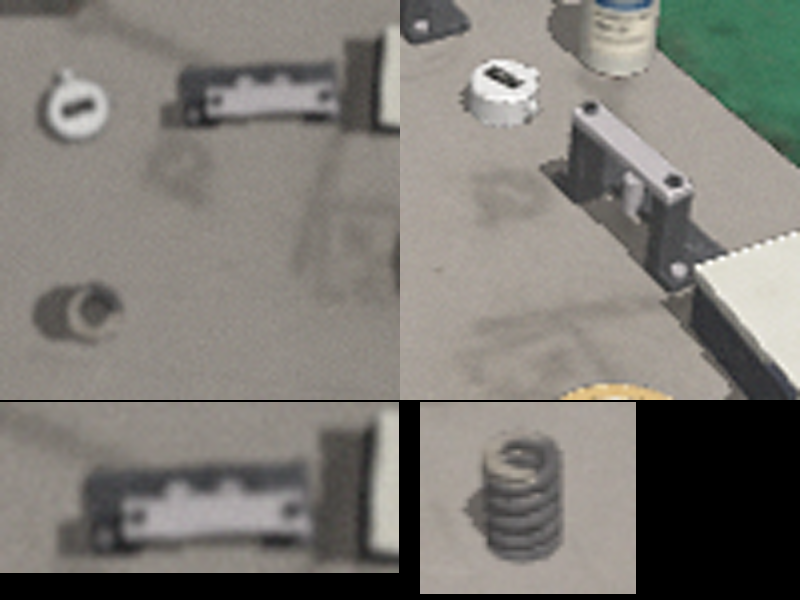

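Crops: the tall lintel's corners in the top crop are about (212,86), (335,83), (337,113) and (208,117), with pins at (240,80) and (282,78). The spring's top ring is centred near (97,306) in the top crop and (523,456) in the scene crop.

Run:
```python
from h import *
t=np.load('pics/top1.npz');s=np.load('pics/scene1.npz')
T=lambda u,v,z:at(t,(230+(u+.5)/4-.5,155+(v+.5)/4-.5),z)[:2].round(4)
S=lambda u,v,z:at(s,(260+(u-400+.5)/4-.5,180+(v+.5)/4-.5),z)[:2].round(4)
for n,c in dict(TL=(212,86),TR=(335,83),BR=(337,113),BL=(208,117)).items():print('top',n,T(*c,.064))
print('bolt top',T(215,101,.064),T(325,97,.064)); print('pins',T(240,78,.024),T(282,76,.024))
for n,c in dict(nearL=(574,108),farL=(600,98),farR=(693,183),nearR=(670,200)).items():print('scene',n,S(*c,.064))
print('bolt scene',S(590,108,.064),S(675,181,.064),'pin scene',S(632,178,.024))
print('spring top',T(97,308,.05)); D=lambda u,v,z:at(s,(215+(u-420+.5)/4.8-.5,200+(v-402+.5)/4.8-.5),z)[:2].round(4)
print('spring scene top',D(523,457,.052),'bot',D(524,536,0.0)); print(robot.get_obs()['ee_rot'])
print('box',S(697,268,.05),S(697,268,.03),S(695,320,0))
```

```text
top TL [ 0.6754 -0.0978]
top TR [ 0.6764 -0.1796]
top BR [ 0.6562 -0.1802]
top BL [ 0.6547 -0.0946]
bolt top [ 0.6653 -0.0995] [ 0.6671 -0.1726]
pins [ 0.6879 -0.1203] [ 0.6889 -0.1493]
scene nearL [ 0.6563 -0.0934]
scene farL [ 0.6741 -0.0933]
scene farR [ 0.6743 -0.1764]
scene nearR [ 0.6557 -0.181 ]
bolt scene [ 0.6641 -0.0978] [ 0.6671 -0.1704] pin scene [ 0.6793 -0.122 ]
spring top [ 0.5305 -0.0196]
spring scene top [ 0.5258 -0.0195] bot [ 0.526  -0.0163]
[[-8.94805660e-01  4.46455584e-01 -4.91679706e-04]
 [ 4.46455853e-01  8.94805212e-01 -8.96927630e-04]
 [ 3.95192147e-05 -1.02208920e-03 -9.99999477e-01]]
box [ 0.6467 -0.2171] [ 0.6614 -0.202 ] [ 0.658  -0.2097]
```

Emit:
drive_tool --pt "0.0217 -0.0544 0 0 0 -4.35" --pt "0.0217 -0.0544 0 0 0 -4.35" --pt "0.0217 -0.0544 0 0 0 -4.35" --pt "0.0217 -0.0544 0 0 0 -4.35" --pt "0.0217 -0.0544 0 0 0 -4.35" --pt "0.0217 -0.0544 0 0 0 -4.35" --pt "0.0217 -0.0544 -0.01 0 0 -4.35" --pt "0.0217 -0.0544 -0.015 0 0 -4.35" --pt "0.0217 -0.0544 -0.015 0 0 -4.35" --pt "0.0217 -0.0544 -0.015 0 0 -4.35" --claw 30.6

```text
time: 1.35
position: [0.5076, 0.0357, 0.1491]
ee_rot: [[-0.339, 0.941, 0.0], [0.941, 0.339, 0.0], [0.0, 0.0, -1.0]]
contact_force: [1.3, 0.8, 1.2]
finger_gap: 0.0259
gripper_force: 0.0
```

Emit:
drive_tool --pt "0 0 -0.015 -4.7 -1.7 0" --pt "0 0 -0.015 -4.7 -1.7 0" --pt "0 0 -0.01 0 0 0" --pt "0 0 0 0 0 0" --pt "0 0 0 0 0 0"

```text
time: 1.98
position: [0.5076, 0.0375, 0.11]
ee_rot: [[-0.336, 0.94, 0.059], [0.926, 0.342, -0.162], [-0.173, 0.0, -0.985]]
contact_force: [-0.6, -0.7, -0.2]
finger_gap: 0.0265
gripper_force: 0.0
```

Run:
```python
from h import *
o=robot.get_obs();print({k:np.round(o[k],4) for k in('time','joints','position','ee_rot','contact_force','finger_gap')})
w=snap('wrist','w1');s=snap('scene','s2');t=snap('top','t2')
print(w['eye'],w['attitude'],w['mtx'],w['k1'])
im=np.zeros((600,800,3),np.uint8)
im[:384,:512]=cv2.imread('pics/w1.png')
c=cv2.imread('pics/s2.png')[130:260,180:276];im[:390,512:800]=cv2.resize(c,(288,390))
c=cv2.imread('pics/t2.png')[155:255,230:330];im[390:590,:200]=cv2.resize(c,(200,200))
cv2.imwrite('pics/z2.png',im)
```

```text
{'time': np.float64(1.975), 'joints': array([  8.4152,  23.2396, 117.197 , -15.7451,  38.6016,   0.6999]), 'position': array([0.5076, 0.0375, 0.11  ]), 'ee_rot': array([[-3.363e-01,  9.399e-01,  5.920e-02],
       [ 9.257e-01,  3.415e-01, -1.624e-01],
       [-1.728e-01,  2.000e-04, -9.849e-01]]), 'contact_force': array([-0.5864, -0.6903, -0.1887]), 'finger_gap': np.float64(0.0265)}
[0.47533559 0.12520921 0.26508149] [[ 9.40041978e-01  3.08955097e-01  1.44457012e-01]
 [ 3.41058755e-01 -8.51459029e-01 -3.98367228e-01]
 [-7.83583144e-05  4.23750245e-01 -9.05779070e-01]] [[345.1291197    0.         253.85898333]
 [  0.         345.1291197  187.67557848]
 [  0.           0.           1.        ]] -0.104763346803802
```

View pics/z2.png

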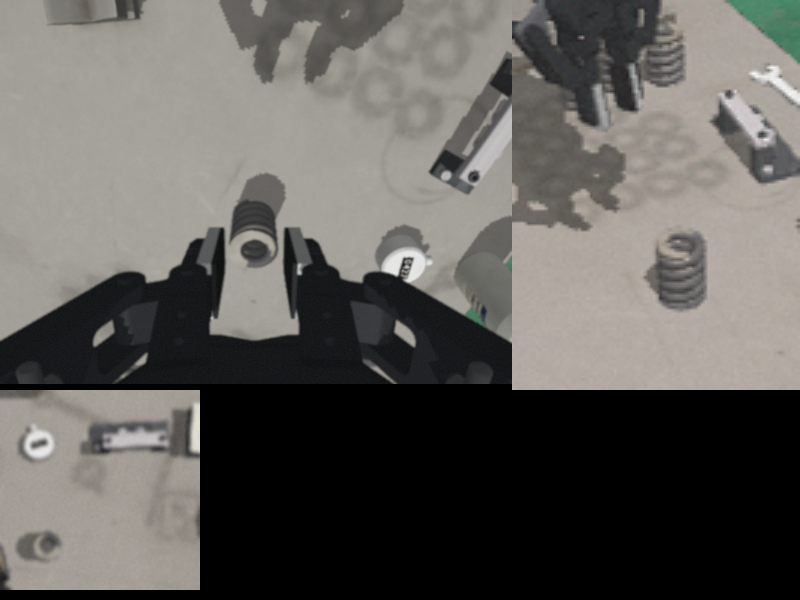

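The wrist view (upside down, so its lower side is the push direction) shows the spring's top ring at (254,248), centred between the pads, which end near (222,230) and (288,230).

Run:
```python
from h import *
w=np.load('pics/w1.npz')
print('spring',at(w,(254,247),.052),at(w,(254,203),0))
p=np.array([.5076,.0375,.11]);R=robot.get_obs()['ee_rot'];R=np.array(R)
print('tcp px',proj(w,p))
for back in(0,.004,.008):
  for dx in(-.011,.011): print(back,dx,[proj(w,p-R[:,2]*back+R[:,1]*s*.01325+R[:,0]*dx).round(0) for s in(-1,1)])
# low-contrast check of path plan
S=np.array([.528,-.0185]);
```

```text
spring [ 0.52603082 -0.01426078  0.052     ] [ 0.52272433 -0.00510863  0.        ]
tcp px [254.67846784 223.92153145]
0 -0.011 [array([230., 243.]), array([280., 243.])]
0 0.011 [array([229., 204.]), array([280., 204.])]
0.004 -0.011 [array([229., 246.]), array([280., 246.])]
0.004 0.011 [array([228., 206.]), array([281., 206.])]
0.008 -0.011 [array([229., 250.]), array([281., 250.])]
0.008 0.011 [array([228., 209.]), array([282., 209.])]
```

Run:
```python
from h import *
im=cv2.imread('pics/w1.png')[160:310,180:330];cv2.imwrite('pics/z3.png',cv2.resize(im,(600,600),interpolation=cv2.INTER_CUBIC))
```

```text
(no output)
```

View pics/z3.png

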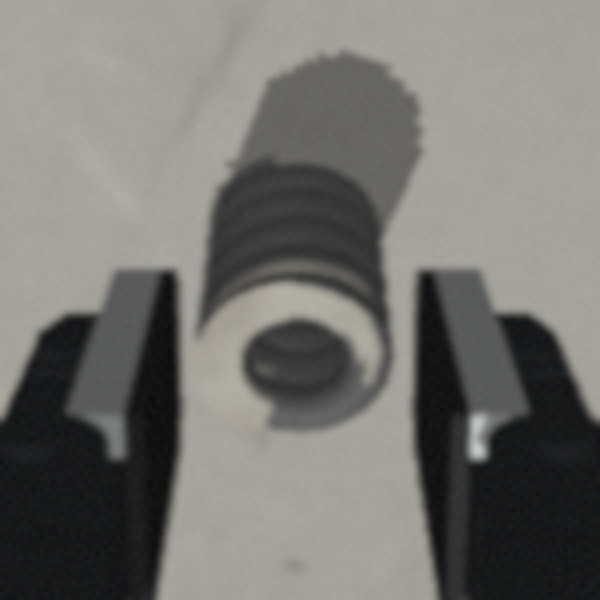

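The pad ends look closer to the camera than the nominal TCP, so I'll cross-check their height with the scene view.

Run:
```python
from h import *
s=np.load('pics/s2.npz');w=np.load('pics/w1.npz')
R=np.array(robot.get_obs()['ee_rot']);p=np.array(robot.get_obs()['position']);print(p)
for b in(0,.01,.02,.03):
  for dx in(-.011,0,.011):
    print(b,dx,[proj(s,p-R[:,2]*b+R[:,1]*q*.0133+R[:,0]*dx).round(1).tolist() for q in(-1,1)],[proj(w,p-R[:,2]*b+R[:,1]*q*.0133+R[:,0]*dx).round(1).tolist() for q in(-1,1)])
im=cv2.imread('pics/s2.png')[120:200,190:270];im=cv2.resize(im,(600,600),interpolation=cv2.INTER_CUBIC)
cv2.imwrite('pics/z4.png',im)
```

```text
[0.50761111 0.03742804 0.11010347]
0 -0.011 [[215.5, 183.4], [223.9, 178.1]] [[229.6, 243.5], [279.7, 243.5]]
0 0 [[212.1, 182.3], [220.5, 177.1]] [[229.2, 224.1], [280.1, 224.1]]
0 0.011 [[208.8, 181.2], [217.1, 176.0]] [[228.8, 204.1], [280.6, 204.1]]
0.01 -0.011 [[214.7, 179.5], [223.1, 174.2]] [[228.3, 251.7], [281.1, 251.7]]
0.01 0 [[211.3, 178.4], [219.7, 173.2]] [[227.8, 231.4], [281.6, 231.4]]
0.01 0.011 [[207.9, 177.3], [216.3, 172.2]] [[227.3, 210.4], [282.1, 210.4]]
0.02 -0.011 [[213.8, 175.5], [222.3, 170.3]] [[226.8, 260.8], [282.6, 260.9]]
0.02 0 [[210.4, 174.4], [218.9, 169.3]] [[226.2, 239.6], [283.2, 239.6]]
0.02 0.011 [[207.0, 173.3], [215.5, 168.3]] [[225.7, 217.4], [283.8, 217.4]]
0.03 -0.011 [[213.0, 171.4], [221.5, 166.3]] [[225.1, 271.1], [284.4, 271.1]]
0.03 0 [[209.5, 170.4], [218.1, 165.3]] [[224.5, 248.8], [285.0, 248.8]]
0.03 0.011 [[206.1, 169.4], [214.7, 164.3]] [[223.9, 225.4], [285.7, 225.4]]
```

View pics/z4.png

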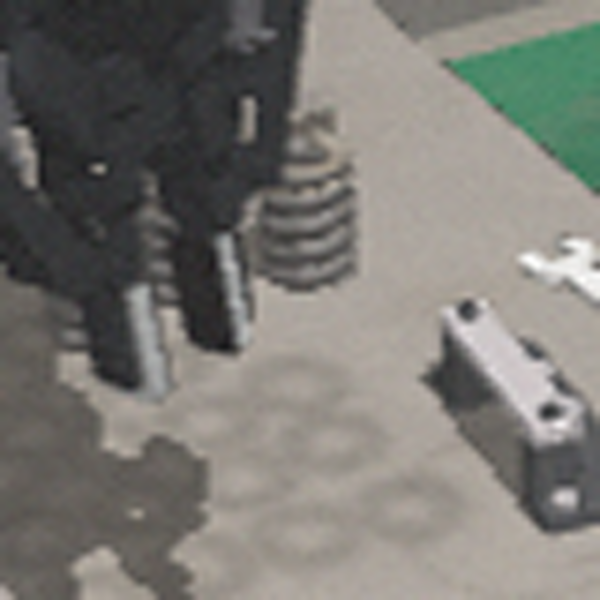

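The scene view puts the pad ends at (212,172) and (222,167). Together with the wrist view, that places them about 28 mm behind the nominal TCP. I'll descend carefully behind the spring and watch the force.

Emit:
drive_tool --pt "0 0 -0.015 0 0 0" --pt "0 0 -0.015 0 0 0" --pt "0 0 -0.015 0 0 0" --pt "0 0 -0.015 0 0 0" --pt "0 0 -0.013 0 0 0" --pt "0 0 -0.01 0 0 0" --pt "0 0 -0.005 0 0 0" --pt "0 0 0 0 0 0" --pt "0 0 0 0 0 0"

```text
time: 3.25
position: [0.5074, 0.0377, 0.0219]
ee_rot: [[-0.337, 0.94, 0.06], [0.926, 0.342, -0.163], [-0.174, 0.0, -0.985]]
contact_force: [0.0, 0.4, -0.0]
finger_gap: 0.026
gripper_force: 0.0
```

Run:
```python
from h import *
o=robot.get_obs();print(np.round(o['position'],4),o['contact_force'])
snap('wrist','w3');snap('scene','s3')
a=cv2.imread('pics/w3.png')[130:280,180:330];b=cv2.imread('pics/s3.png')[160:250,180:270]
cv2.imwrite('pics/z5.png',np.hstack([cv2.resize(a,(400,400)),cv2.resize(b,(400,400))]))
```

```text
[0.5074 0.0377 0.0219] [ 0.0331403   0.36297254 -0.025016  ]
```

View pics/z5.png

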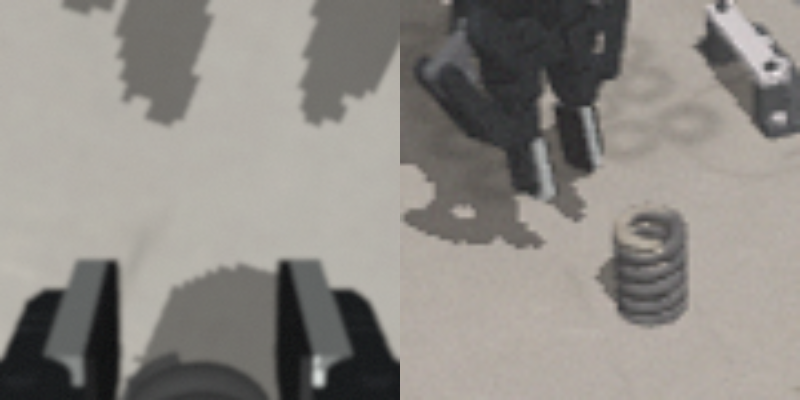

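The fingertips are still well off the bench: their shadows sit clear of the tips, and the scene view has them at about z 45 mm. I'll continue in small steps.

Emit:
drive_tool --pt "0 0 -0.003 0 0 0" --pt "0 0 -0.003 0 0 0" --pt "0 0 -0.003 0 0 0" --pt "0 0 -0.003 0 0 0" --pt "0 0 -0.003 0 0 0" --pt "0 0 0 0 0 0"

```text
time: 4.1
position: [0.507, 0.0376, 0.0063]
ee_rot: [[-0.337, 0.94, 0.059], [0.926, 0.342, -0.163], [-0.173, -0.001, -0.985]]
contact_force: [-0.6, -0.3, 0.8]
finger_gap: 0.0261
gripper_force: 0.0
```

Emit:
drive_tool --pt "0 0 -0.002 0 0 0" --pt "0 0 -0.002 0 0 0" --pt "0 0 -0.002 0 0 0" --pt "0 0 0 0 0 0"

```text
time: 4.6
position: [0.507, 0.0376, 0.0004]
ee_rot: [[-0.337, 0.94, 0.059], [0.926, 0.342, -0.163], [-0.174, -0.001, -0.985]]
contact_force: [0.2, -0.5, -0.1]
finger_gap: 0.0261
gripper_force: 0.0
```

Run:
```python
from h import *
o=robot.get_obs();p=np.array(o['position']);R=np.array(o['ee_rot']);print(p.round(4),o['contact_force'],np.round(o['joints'],1))
w=snap('wrist','w4');s=snap('scene','s4')
for b in(.012,.020,.028):print(b,(p-R[:,2]*b)[2],[proj(s,p-R[:,2]*b+R[:,1]*q*.0133-R[:,0]*.011).round(1).tolist() for q in(-1,1)])
a=cv2.imread('pics/w4.png')[130:280,180:330];b=cv2.imread('pics/s4.png')[160:250,180:270]
cv2.imwrite('pics/z6.png',np.hstack([cv2.resize(a,(400,400)),cv2.resize(b,(400,400))]))
```

```text
[5.07e-01 3.76e-02 4.00e-04] [ 0.23200936 -0.51309167 -0.06216568] [  8.5  34.4 120.9 -24.   24.7  10.4]
0.012 0.012256025654890264 [[217.3, 216.9], [225.1, 211.4]]
0.02 0.020134671592930375 [[216.6, 214.1], [224.5, 208.6]]
0.028 0.02801331753097049 [[216.0, 211.3], [223.9, 205.8]]
```

View pics/z6.png

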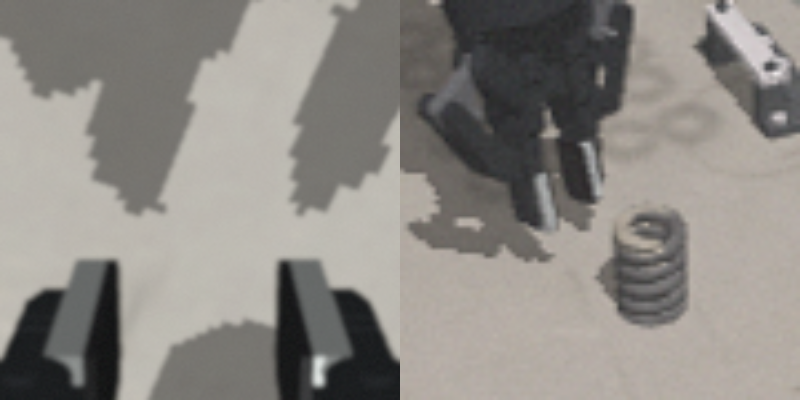

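Tips in the scene view are at (214,212) and (225,206), so they stand about 27 mm above the bench, and nothing is touching. I'll go 13 mm lower.

Emit:
drive_tool --pt "0 0 -0.002 0 0 0" --pt "0 0 -0.002 0 0 0" --pt "0 0 -0.002 0 0 0" --pt "0 0 -0.002 0 0 0" --pt "0 0 0 0 0 0"

```text
time: 5.32
position: [0.5071, 0.0376, -0.0076]
ee_rot: [[-0.337, 0.94, 0.059], [0.926, 0.342, -0.163], [-0.174, -0.001, -0.985]]
contact_force: [-0.4, -0.2, 0.3]
finger_gap: 0.0258
gripper_force: 0.0
```

Emit:
drive_tool --pt "0 0 -0.0015 0 0 0" --pt "0 0 -0.0015 0 0 0" --pt "0 0 -0.0015 0 0 0" --pt "0 0 0 0 0 0"

```text
time: 5.82
position: [0.5071, 0.0376, -0.012]
ee_rot: [[-0.337, 0.94, 0.059], [0.925, 0.342, -0.163], [-0.174, -0.001, -0.985]]
contact_force: [-0.6, 0.4, -0.4]
finger_gap: 0.0264
gripper_force: 0.0
```

Run:
```python
from h import *
o=robot.get_obs();p=np.array(o['position']);R=np.array(o['ee_rot']);print(p.round(4),o['contact_force'])
w=snap('wrist','w5');s=snap('scene','s5')
for b in(.012,.020,.028):print(b,(p-R[:,2]*b)[2],[proj(s,p-R[:,2]*b+R[:,1]*q*.0133-R[:,0]*.011).round(1).tolist() for q in(-1,1)])
a=cv2.imread('pics/w5.png')[130:280,180:330];b=cv2.imread('pics/s5.png')[180:240,195:255]
cv2.imwrite('pics/z7.png',np.hstack([cv2.resize(a,(400,400)),cv2.resize(b,(400,400))]))
```

```text
[ 0.5071  0.0376 -0.012 ] [-0.61225011  0.35898658 -0.37818115]
0.012 -0.00021484432189967234 [[217.6, 220.9], [225.4, 215.4]]
0.02 0.007663762934065767 [[217.0, 218.2], [224.8, 212.7]]
0.028 0.015542370190031206 [[216.4, 215.3], [224.2, 209.9]]
```

View pics/z7.png

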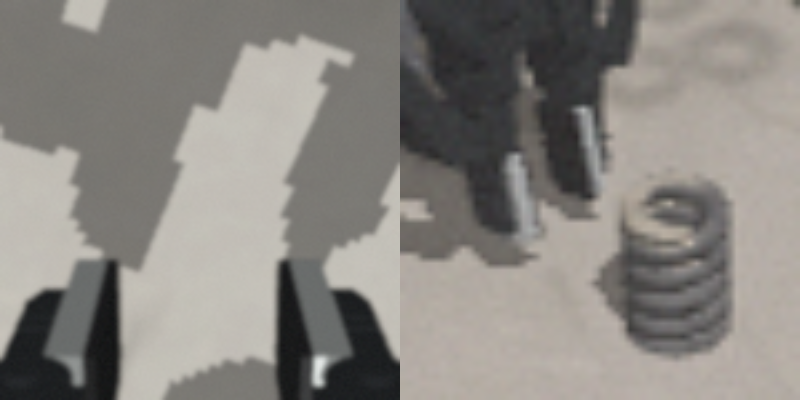

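The tips now stand about 14 mm above the bench, at (214,216) and (225,209). Next I'll work out the push path: a straight line at heading -70°, then an arc to the bridge's axis, with the two fingers cradling the spring from behind.

Run:
```python
from h import *
d=np.deg2rad;th0=-70.;th1=1.7;G=np.array([.660,-.137]);S=np.array([.527,-.0175])
hv=lambda t:np.array([np.cos(d(t)),np.sin(d(t))])
E=G-.035*hv(th1)
# S+L h0+R*(arc)
arc=np.array([np.sin(d(th1))-np.sin(d(th0)),-(np.cos(d(th1))-np.cos(d(th0)))])
L,R=np.linalg.solve(np.c_[hv(th0),arc],E-S);print(L,R,R*d(th1-th0))
n=24;prev=None
for t in np.linspace(th0,th1,n+1):
    A=S+L*hv(th0)+R*np.array([np.sin(d(t))-np.sin(d(th0)),-(np.cos(d(t))-np.cos(d(th0)))]);T=A-.020*hv(t)
    if prev is None:print('arc start TCP',T,'from',robot.get_obs()['position'][:2])
    else:print((T-prev).round(4).tolist(),end=' ')
    prev=T
print((th1-th0)/n,'end',T)
```

```text
0.07637797355938976 0.07416510235523649 0.09281028871692518
arc start TCP [ 0.5462824  -0.07047797] from [0.50717351 0.03763139]
[0.0004, -0.004] [0.0007, -0.004] [0.0009, -0.0039] [0.0011, -0.0039] [0.0013, -0.0038] [0.0015, -0.0037] [0.0016, -0.0036] [0.0018, -0.0036] [0.002, -0.0035] [0.0022, -0.0033] [0.0024, -0.0032] [0.0025, -0.0031] [0.0027, -0.003] [0.0028, -0.0028] [0.003, -0.0027] [0.0031, -0.0025] [0.0032, -0.0023] [0.0034, -0.0022] [0.0035, -0.002] [0.0036, -0.0018] [0.0037, -0.0016] [0.0037, -0.0014] [0.0038, -0.0012] [0.0039, -0.001] 2.9875000000000003 end [ 0.60502421 -0.13863164]
```

Emit:
drive_tool --pt "0.0013 -0.0036 0 0 0 0" --pt "0.0013 -0.0036 0 0 0 0" --pt "0.0013 -0.0036 0 0 0 0" --pt "0.0013 -0.0036 0 0 0 0" --pt "0.0013 -0.0036 0 0 0 0" --pt "0.0013 -0.0036 0 0 0 0" --pt "0.0013 -0.0036 0 0 0 0" --pt "0.0013 -0.0036 0 0 0 0" --pt "0.0013 -0.0036 0 0 0 0" --pt "0.0013 -0.0036 0 0 0 0"

```text
time: 7.18
position: [0.5203, 0.0014, -0.0119]
ee_rot: [[-0.337, 0.94, 0.059], [0.926, 0.342, -0.163], [-0.174, -0.0, -0.985]]
contact_force: [-1.0, -0.2, 0.0]
finger_gap: 0.0262
gripper_force: 0.0
```

Emit:
drive_tool --pt "0.0013 -0.0036 0 0 0 0" --pt "0.0013 -0.0036 0 0 0 0" --pt "0.0013 -0.0036 0 0 0 0" --pt "0.0013 -0.0036 0 0 0 0" --pt "0.0013 -0.0036 0 0 0 0" --pt "0 0 0 0 0 0"

```text
time: 7.92
position: [0.5268, -0.0167, -0.0119]
ee_rot: [[-0.336, 0.94, 0.059], [0.926, 0.341, -0.163], [-0.174, -0.0, -0.985]]
contact_force: [0.0, -0.0, 0.8]
finger_gap: 0.0264
gripper_force: 0.0
```

Run:
```python
from h import *
o=robot.get_obs();p=np.array(o['position']);print(p.round(4),o['contact_force'])
R=np.array(o['ee_rot']);h=-R[:2,0]/np.linalg.norm(R[:2,0]);A=p[:2]+.020*h;print('expected spring',A)
w=snap('wrist','w6');t=snap('top','t6');g=cv2.cvtColor(w['color'],cv2.COLOR_RGB2HSV)
print('exp px wrist top/bot',proj(w,[*A,.052]),proj(w,[*A,0]),'top',proj(t,[*A,.052]))
# compare spring rim: bright ring pixels along row/col through expected top centre
u,v=proj(w,[*A,.052]).round().astype(int);gr=cv2.cvtColor(w['color'],cv2.COLOR_RGB2GRAY)
print(gr[v,u-50:u+51:2]);print(gr[v-50:v+60:2,u])
```

```text
[ 0.5268 -0.0167 -0.0119] [ 0.00306745 -0.02586101  0.81506293]
expected spring [ 0.53362725 -0.03548299]
exp px wrist top/bot [254.92956956 352.8724679 ] [254.71258315 268.93980648] top [259.89758737 230.31534567]
[32 31 31 27 30 29 31 32 29 31 31 32 30 33 27 29 32 31 30 30 29 27 32 29
 29 29 31 31 31 31 30 32 33 29 30 29 31 29 33 30 31 31 30 31 31 33 30 32
 31 31 30]
[131 133 123  72  57  65  91 167 198 199 198 198 199 195 135  64  67  72
  68  33  28  28  28  31  32  29  31  28  30  32  29  32  30  29  31  31
  33  29  27  27  31]
```

Run:
```python
from h import *
w=np.load('pics/w6.npz');t=np.load('pics/t6.npz');A=np.array([.5336,-.0355]);h=np.array([.341,-.94])
for r in(.019,.0135):print('rear rim',r,proj(w,[*(A-r*h),.052]))
gr=cv2.imread('pics/w6.png',0);
print('row 322',gr[322,200:312:2]);print('rim rear as measured',at(w,(254.9,316),.052),'want',A-.019*h)
a=cv2.imread('pics/t6.png',0);b=cv2.imread('pics/top1.png',0);
c=proj(t,[.527,-.0175,.026]);print(c); dd=cv2.absdiff(a,b)[215:255,235:290];print(dd[::3,::3])
```

```text
rear rim 0.019 [254.92280965 317.86757947]
rear rim 0.0135 [254.90050769 328.58341986]
row 322 [ 32  31  30  29  28  48  67  94 109  97  66  62 105 149 173 180 185 187
 189 191 194 197 200 198 200 198 199 199 200 197 198 198 198 198 198 198
 194 188 174 149 128  98  73  65  64  62  58  62  64  48  30  30  29  30
  31  30]
rim rear as measured [ 0.52679385 -0.01676628  0.052     ] want [ 0.527121 -0.01764 ]
[253.0799894  233.32318428]
[[ 91  85  86  81  80 103  90  22  25  24  28  31  30  25  23  22  27  25
   25]
 [ 91  81  82  82  69  99 111  34  26  26  27  29  23  26  26  25  22  24
   25]
 [ 86  86  84  79  76  77 103 100  21  21  27  24  32  29  24  24  26  20
   25]
 [ 96  88  83  82  86  58  90 102  61  25  18  26  27  26  28  25  21  24
   28]
 [ 90  76  72  43  38  37  18  38  95  67  32  24  24  24  25  22  30  20
   24]
 [ 90  59  30  37  48  48   9  14  58  60   5  23  22  25  24  22  21  26
   22]
 [ 92  44  30  27  71  36  16  18  78  60  24  25  24  25  25  26  22  23
   27]
 [ 89  66  19  34  54  73  48  65  89  95  22  26  33  28  30  25  26  26
   25]
 [ 91  90  56  43  40  45  59  71  60  98   3  27  23  22  24  27  26  26
   26]
 [ 92  83  82  80  84  79  84  77  86  81  21  29  25  26  23  29  25  24
   28]
 [ 91  78  79  82  73  82  87  90  79  78  43  25  24  21  28  24  28  27
   21]
 [ 79  76  81  86  82  80  89  83  85  90  68  28  24  24  25  30  29  30
   28]
 [ 76  71  90  86  80  79  84  85  85  88  77  28  23  27  29  22  19  25
   25]
 [ 71  72  84  88  88  81  78  83  82  80  85  21  27  30  19  29  27  25
   18]]
```

The spring's rear rim sits within 1 mm of where the cradle predicts and is centred, so it's sliding upright. I'll continue.

Emit:
drive_tool --pt "0.0013 -0.0036 0 0 0 0" --pt "0.0013 -0.0036 0 0 0 0" --pt "0.0013 -0.0036 0 0 0 0" --pt "0.0013 -0.0036 0 0 0 0" --pt "0.0013 -0.0036 0 0 0 0" --pt "0.0013 -0.0036 0 0 0 0" --pt "0.0013 -0.0036 0 0 0 0" --pt "0.0013 -0.0036 0 0 0 0"

```text
time: 9.02
position: [0.5372, -0.0454, -0.0119]
ee_rot: [[-0.337, 0.94, 0.059], [0.926, 0.342, -0.163], [-0.174, -0.0, -0.985]]
contact_force: [-1.1, 0.7, 0.6]
finger_gap: 0.026
gripper_force: 0.4
```

Emit:
drive_tool --pt "0.0013 -0.0036 0 0 0 0" --pt "0.0013 -0.0036 0 0 0 0" --pt "0.0013 -0.0036 0 0 0 0" --pt "0.0013 -0.0036 0 0 0 0" --pt "0.0013 -0.0036 0 0 0 0" --pt "0.0013 -0.0036 0 0 0 0" --pt "0.0013 -0.0036 0 0 0 0"

```text
time: 9.9
position: [0.5462, -0.0706, -0.0119]
ee_rot: [[-0.337, 0.94, 0.059], [0.926, 0.342, -0.163], [-0.174, -0.0, -0.985]]
contact_force: [0.6, 1.0, -0.0]
finger_gap: 0.0262
gripper_force: 0.4
```

Emit:
drive_tool --pt "0.0004 -0.004 0 0 0 3" --pt "0.0007 -0.004 0 0 0 3" --pt "0.0009 -0.0039 0 0 0 3" --pt "0.0011 -0.0039 0 0 0 3" --pt "0.0013 -0.0038 0 0 0 3" --pt "0.0015 -0.0037 0 0 0 3" --pt "0.0016 -0.0036 0 0 0 3" --pt "0.0018 -0.0036 0 0 0 3"

```text
time: 10.9
position: [0.5554, -0.1011, -0.0119]
ee_rot: [[-0.685, 0.718, 0.12], [0.707, 0.696, -0.125], [-0.173, -0.001, -0.985]]
contact_force: [-0.8, 0.6, 0.3]
finger_gap: 0.0259
gripper_force: 0.5
```

Emit:
drive_tool --pt "0.002 -0.0035 0 0 0 3" --pt "0.0022 -0.0033 0 0 0 3" --pt "0.0024 -0.0032 0 0 0 3" --pt "0.0025 -0.0031 0 0 0 3" --pt "0.0027 -0.003 0 0 0 3" --pt "0.0028 -0.0028 0 0 0 3" --pt "0.003 -0.0027 0 0 0 3" --pt "0.0031 -0.0025 0 0 0 3"

```text
time: 11.9
position: [0.576, -0.1252, -0.012]
ee_rot: [[-0.914, 0.373, 0.161], [0.368, 0.928, -0.065], [-0.173, -0.0, -0.985]]
contact_force: [-1.5, -0.0, 0.5]
finger_gap: 0.0259
gripper_force: 0.5
```

```bash
cat >> h.py <<'E'
def check(f):
    o=robot.get_obs();p=np.array(o['position']);R=np.array(o['ee_rot']);print(o['time'],p.round(4),np.round(o['contact_force'],1),np.round(o['joints'],0))
    h=-R[:2,0]/np.linalg.norm(R[:2,0]);A=p[:2]+.020*h;print('expected spring',A.round(4),'heading',np.degrees(np.arctan2(h[1],h[0])))
    w=snap('wrist',f);e=proj(w,[*(A-.019*h),.052]);print('rear rim px',e)
    gr=cv2.imread(f'pics/{f}.png',0);u,v=e.round().astype(int);print('col',v-12,gr[v-12:v+26:2,u]);print('row',u-50,v+5,gr[v+5,u-50:u+51:2]);return w
E
python3 -c "
from h import *
check('w7')"
```

```text
11.9 [ 0.576  -0.1252 -0.012 ] [-1.5 -0.   0.5] [-14.  37. 118.  -5.  16. -78.]
expected spring [ 0.5946 -0.1326] heading -21.913392133082013
rear rim px [255.86836444 318.9093388 ]
col 307 [105  55  60  70 106 169 189 191 190 189 190 175  96  59  65  69  65  32
  30]
row 206 324 [ 30  33  79 126 155 115  74 109 147 169 171 172 173 176 179 183 183 187
 188 190 190 190 189 190 189 191 190 190 191 189 189 190 189 190 189 189
 190 187 181 142  98  71  65  61  57  53  49  33  28  28  31]
```

Emit:
drive_tool --pt "0.0032 -0.0023 0 0 0 3" --pt "0.0034 -0.0022 0 0 0 3" --pt "0.0035 -0.002 0 0 0 3" --pt "0.0036 -0.0018 0 0 0 3" --pt "0.0037 -0.0016 0 0 0 3" --pt "0.0037 -0.0014 0 0 0 3" --pt "0.0038 -0.0012 0 0 0 3" --pt "0.0039 -0.001 0 0 0 2.7" --pt "0 0 0 0 0 0"

```text
time: 13.08
position: [0.6051, -0.1388, -0.0119]
ee_rot: [[-0.984, -0.028, 0.174], [-0.028, 1.0, 0.005], [-0.174, -0.0, -0.985]]
contact_force: [-0.6, -0.0, -0.6]
finger_gap: 0.0264
gripper_force: 0.0
```

Run:
```python
from h import *
check('w8');s=snap('scene','s8');t=snap('top','t8')
a=cv2.imread('pics/s8.png')[150:270,245:365];b=cv2.imread('pics/t8.png')[150:210,250:330]
im=np.zeros((540,800,3),np.uint8);im[:480,:480]=cv2.resize(a,(480,480),interpolation=cv2.INTER_CUBIC);im[:240,480:]=cv2.resize(b,(320,240),interpolation=cv2.INTER_CUBIC)
im[240:480,480:]=cv2.resize(cv2.imread('pics/w8.png'),(320,240))
cv2.imwrite('pics/z8.png',im)
```

```text
13.075 [ 0.6051 -0.1388 -0.0119] [-0.6 -0.  -0.6] [ -18.   38.  113.   10.   19. -119.]
expected spring [ 0.6251 -0.1382] heading 1.6125554708391407
rear rim px [255.79090012 319.47519335]
col 307 [118  67  56  61  69  97 119 175 188 187 188 183 128  60  63  66  60  32
  27]
row 206 324 [ 29  29  76 109 155 146  89  83 124 160 170 170 170 172 176 179 181 182
 185 186 186 187 189 188 188 187 187 188 188 186 189 187 189 188 188 186
 186 181 167 121  84  68  63  60  54  55  47  28  31  26  28]
```

View pics/z8.png

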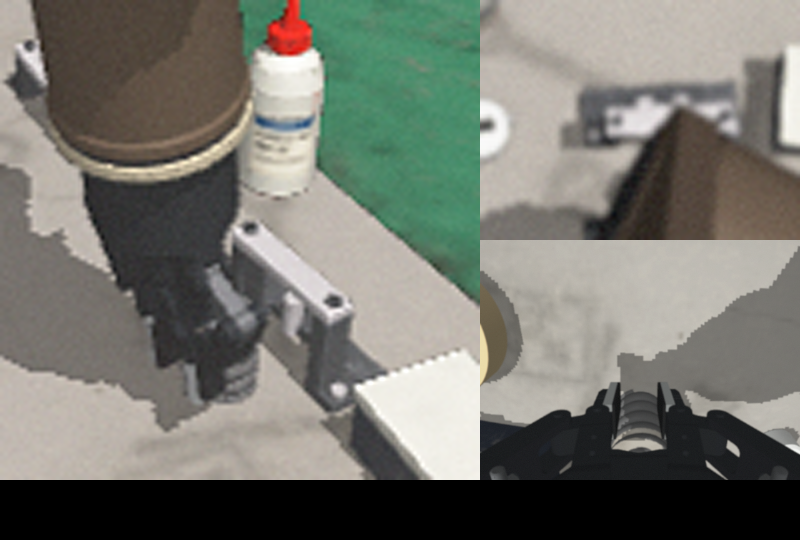

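The spring is cradled in line with the open passage: in the scene crop it's at about (240,385) and the passage is clear to its right. Before driving the gripper over the lintel I need to know the body's real clearance, because the fingertips sit about 27 mm short of the nominal TCP.

Run:
```python
from h import *
o=robot.get_obs();p=np.array(o['position']);R=np.array(o['ee_rot']);w=np.load('pics/w8.npz');s=np.load('pics/s8.npz')
for b in(.073,.085,.097):
  for dx in(.0425,.038,0): print(b,dx,'wrist',[proj(w,p-R[:,2]*b+R[:,0]*dx+R[:,1]*y).round(0).tolist() for y in(-.04,0,.04)])
  for dx in(-.04,.04): print('   scene',dx,[proj(s,p-R[:,2]*b+R[:,0]*dx+R[:,1]*y).round(0).tolist() for y in(-.04,.04)], 'z',(p-R[:,2]*b+R[:,0]*dx)[2])
g=cv2.imread('pics/w8.png',0);print([int(np.argmax(g[335:384,u]<40))+335 for u in range(232,282,6)])
g=cv2.imread('pics/s8.png',0)
for v in range(215,256,4):print(v,' '.join('%3d'%x for x in g[v,275:325]))
```

```text
0.073 0.0425 wrist [[120.0, 179.0], [257.0, 179.0], [395.0, 179.0]]
0.073 0.038 wrist [[121.0, 194.0], [257.0, 194.0], [393.0, 194.0]]
0.073 0 wrist [[135.0, 305.0], [257.0, 307.0], [379.0, 305.0]]
   scene -0.04 [[317.0, 231.0], [295.0, 210.0]] z 0.06689612295016904
   scene 0.04 [[285.0, 250.0], [264.0, 228.0]] z 0.053019015580035724
0.085 0.0425 wrist [[103.0, 190.0], [258.0, 190.0], [413.0, 190.0]]
0.085 0.038 wrist [[105.0, 206.0], [258.0, 207.0], [411.0, 206.0]]
0.085 0 wrist [[122.0, 329.0], [257.0, 331.0], [393.0, 328.0]]
   scene -0.04 [[317.0, 227.0], [294.0, 206.0]] z 0.07871420522269462
   scene 0.04 [[285.0, 246.0], [263.0, 224.0]] z 0.06483709785256131
0.097 0.0425 wrist [[81.0, 204.0], [259.0, 204.0], [436.0, 204.0]]
0.097 0.038 wrist [[83.0, 223.0], [258.0, 224.0], [433.0, 223.0]]
0.097 0 wrist [[106.0, 357.0], [258.0, 361.0], [409.0, 357.0]]
   scene -0.04 [[317.0, 223.0], [294.0, 202.0]] z 0.09053228749522019
   scene 0.04 [[284.0, 242.0], [263.0, 220.0]] z 0.07665518012508687
[338, 339, 340, 341, 341, 340, 339, 338, 338]
215  51  49  46  50  48  49  50  51  48  49 
[... 1499 characters left out ...]
 123 114 104  96 102 128 166 187 180 183 181 181 180 170 101 108 112 113  97  69  65  75
247 165 109 115 116 115 117 113 114 114 116 114 114 112 114 114 108  97 129 131  83  49  50  55  59  53  53  89 113 107 109 101  99 119 132 183 180 176 181 181 181 186 179 183 178 183 166  76  65  70  83
251 183 181 182 185 191 189 185 187 167 113 113 117 114 114 109 115 110 106 114 120 116 107 131 181 176 179 182 178 178 179 180 179 180 182 178 177 177 179 173 176 180 176 173 178 176 175 177 174 183 161
255 181 182 185 187 186 183 181 183 165 102 112 115 114 106 131 176 172 173 182 178 179 180 176 178 171 173 167 166 163 169 170 170 168 168 168 168 165 160 157 164 167 170 164 163 160 158 155 155 158 155
```

Neither view shows the body where the nominal 73 mm would put it. It sits at least 100 mm behind the TCP, so it clears the 64 mm lintel by about 15 mm. Pushing in now.

Emit:
drive_tool --pt "0.003 0.0001 0 0 0 0" --pt "0.003 0.0001 0 0 0 0" --pt "0.003 0.0001 0 0 0 0" --pt "0.003 0.0001 0 0 0 0" --pt "0.003 0.0001 0 0 0 0" --pt "0 0 0 0 0 0"

```text
time: 13.98
position: [0.6203, -0.138, -0.0119]
ee_rot: [[-0.984, -0.029, 0.174], [-0.029, 1.0, 0.005], [-0.174, -0.0, -0.985]]
contact_force: [0.2, -0.3, 0.4]
finger_gap: 0.026
gripper_force: 0.0
```

Emit:
drive_tool --pt "0.002 0.0001 0 0 0 0" --pt "0.002 0 0 0 0 0" --pt "0.002 0.0001 0 0 0 0" --pt "0.002 0 0 0 0 0" --pt "0.002 0.0001 0 0 0 0" --pt "0 0 0 0 0 0"

```text
time: 14.72
position: [0.6302, -0.1377, -0.0119]
ee_rot: [[-0.984, -0.029, 0.174], [-0.029, 1.0, 0.005], [-0.174, -0.0, -0.985]]
contact_force: [-0.3, -0.1, 0.4]
finger_gap: 0.026
gripper_force: 0.1
```

Run:
```python
from h import *
check('w9')
```

```text
14.725 [ 0.6302 -0.1377 -0.0119] [-0.3 -0.1  0.4] [ -17.   39.  110.    9.   21. -117.]
expected spring [ 0.6502 -0.1371] heading 1.692907571098359
rear rim px [255.7973281  319.43868712]
col 307 [104  57  57  63  71 129 188 190 192 189 190 174 103  60  66  71  64  31
  28]
row 206 324 [ 28  34  84 134 161 122  80 113 153 170 173 173 174 179 182 185 185 187
 191 191 192 190 191 191 190 191 190 191 191 191 190 189 190 190 189 188
 188 185 164 123  90  71  63  60  55  57  50  29  29  30  29]
```

Emit:
drive_tool --pt "0.001 0 0 0 0 0" --pt "0.001 0 0 0 0 0" --pt "0.001 0 0 0 0 0" --pt "0.001 0.0001 0 0 0 0" --pt "0.001 0 0 0 0 0" --pt "0.001 0 0 0 0 0" --pt "0.001 0 0 0 0 0" --pt "0 0 0 0 0 0"

```text
time: 15.78
position: [0.6371, -0.1376, -0.0119]
ee_rot: [[-0.984, -0.029, 0.174], [-0.029, 1.0, 0.005], [-0.174, -0.0, -0.985]]
contact_force: [-1.0, -0.6, 0.2]
finger_gap: 0.0261
gripper_force: 0.2
```

Emit:
drive_tool --pt "0.0007 0 0 0 0 0" --pt "0.0007 0 0 0 0 0" --pt "0 0 0 0 0 0"

```text
time: 16.15
position: [0.6385, -0.1376, -0.0119]
ee_rot: [[-0.984, -0.029, 0.174], [-0.029, 1.0, 0.005], [-0.174, -0.0, -0.985]]
contact_force: [-1.0, -0.3, 1.3]
finger_gap: 0.026
gripper_force: 0.3
```

Emit:
drive_tool --pt "0.0005 0 0 0 0 0" --pt "0.0005 0 0 0 0 0" --pt "0 0 0 0 0 0"

```text
time: 16.52
position: [0.6394, -0.1376, -0.0119]
ee_rot: [[-0.984, -0.029, 0.174], [-0.029, 1.0, 0.005], [-0.174, -0.0, -0.985]]
contact_force: [-0.5, -0.4, 0.3]
finger_gap: 0.0257
gripper_force: 0.4
```

Emit:
drive_tool --pt "0.0005 0 0 0 0 0" --pt "0 0 0 0 0 0"

```text
time: 16.77
position: [0.6399, -0.1376, -0.0119]
ee_rot: [[-0.984, -0.029, 0.174], [-0.029, 1.0, 0.005], [-0.174, -0.0, -0.985]]
contact_force: [-0.6, -0.4, 0.6]
finger_gap: 0.026
gripper_force: 0.4
```

Emit:
drive_tool --pt "0.0005 0 0 0 0 0" --pt "0 0 0 0 0 0"

```text
time: 17.02
position: [0.6404, -0.1375, -0.0119]
ee_rot: [[-0.984, -0.029, 0.174], [-0.029, 1.0, 0.005], [-0.174, -0.0, -0.985]]
contact_force: [-0.7, 1.0, -0.5]
finger_gap: 0.0263
gripper_force: 0.4
```

Emit:
drive_tool --pt "0.0005 0 0 0 0 0" --pt "0 0 0 0 0 0"

```text
time: 17.27
position: [0.6409, -0.1376, -0.0119]
ee_rot: [[-0.984, -0.029, 0.174], [-0.029, 1.0, 0.005], [-0.174, -0.0, -0.985]]
contact_force: [-0.9, -1.7, 0.0]
finger_gap: 0.0264
gripper_force: 0.4
```

Emit:
drive_tool --pt "0.0005 0 0 0 0 0" --pt "0 0 0 0 0 0"

```text
time: 17.52
position: [0.6414, -0.1376, -0.0119]
ee_rot: [[-0.984, -0.029, 0.174], [-0.029, 1.0, 0.005], [-0.174, -0.0, -0.985]]
contact_force: [-0.7, -0.3, -0.7]
finger_gap: 0.0262
gripper_force: 0.4
```

Run:
```python
from h import *
check('w10')
```

```text
17.525 [ 0.6414 -0.1376 -0.0119] [-0.7 -0.3 -0.7] [ -17.   40.  108.    8.   22. -116.]
expected spring [ 0.6614 -0.137 ] heading 1.6841516101171212
rear rim px [255.75640525 319.47112336]
col 307 [104  56  60  67  76 114 178 196 193 195 194 173  88  61  69  71  67  33
  32]
row 206 324 [ 29  35  87 138 160 107  87 120 163 177 177 177 179 184 186 188 191 192
 193 194 195 196 196 196 195 197 195 195 195 195 195 195 194 195 194 193
 192 191 173 141 100  76  68  62  57  55  50  29  29  28  28]
```

Emit:
drive_tool --pt "0.0005 0 0 0 0 0" --pt "0 0 0 0 0 0"

```text
time: 17.82
position: [0.6419, -0.1376, -0.0119]
ee_rot: [[-0.984, -0.029, 0.174], [-0.029, 1.0, 0.005], [-0.174, -0.0, -0.985]]
contact_force: [-0.8, 0.4, -0.1]
finger_gap: 0.0258
gripper_force: 0.4
```

Emit:
drive_tool --pt "0.0005 0 0 0 0 0" --pt "0 0 0 0 0 0"

```text
time: 18.08
position: [0.6424, -0.1376, -0.0119]
ee_rot: [[-0.984, -0.029, 0.174], [-0.029, 1.0, 0.005], [-0.174, -0.0, -0.985]]
contact_force: [-0.4, -0.7, -0.3]
finger_gap: 0.026
gripper_force: 0.4
```

Emit:
drive_tool --pt "0.0005 0 0 0 0 0" --pt "0 0 0 0 0 0"

```text
time: 18.32
position: [0.643, -0.1376, -0.0119]
ee_rot: [[-0.984, -0.029, 0.174], [-0.029, 1.0, 0.005], [-0.174, -0.0, -0.985]]
contact_force: [-0.8, -0.3, 0.5]
finger_gap: 0.0261
gripper_force: 0.4
```

Emit:
drive_tool --pt "0.0005 0 0 0 0 0" --pt "0 0 0 0 0 0"

```text
time: 18.58
position: [0.6432, -0.1375, -0.012]
ee_rot: [[-0.984, -0.029, 0.173], [-0.029, 1.0, 0.005], [-0.173, -0.0, -0.985]]
contact_force: [-2.4, 0.5, 0.4]
finger_gap: 0.0262
gripper_force: 1.0
```

Emit:
drive_tool --pt "0.0005 0 0 0 0 0" --pt "0 0 0 0 0 0"

```text
time: 18.82
position: [0.6434, -0.1375, -0.0121]
ee_rot: [[-0.985, -0.029, 0.173], [-0.029, 1.0, 0.005], [-0.173, -0.0, -0.985]]
contact_force: [-4.5, -0.3, 0.3]
finger_gap: 0.0263
gripper_force: 2.1
```

Emit:
drive_tool --pt "0.0005 0 0 0 0 0" --pt "0 0 0 0 0 0"

```text
time: 19.08
position: [0.6436, -0.1374, -0.0121]
ee_rot: [[-0.985, -0.029, 0.172], [-0.029, 1.0, 0.005], [-0.172, 0.0, -0.985]]
contact_force: [-7.1, 1.5, 2.5]
finger_gap: 0.0264
gripper_force: 3.1
```

Run:
```python
from h import *
check('w11'); s=snap('scene','s11');a=cv2.imread('pics/s11.png',0);b=cv2.imread('pics/s8.png',0)
for v in range(225,262,3):print(v,' '.join('%3d'%x for x in a[v,290:335]))
for x in(.660,.664,.668):
  print(x,'spring bottom right/front edge',[proj(s,[x+.019*np.cos(q),-.137+.019*np.sin(q),0]).round(1).tolist() for q in np.deg2rad([-120,-90,-60,-40])],[proj(s,[x+.019*np.cos(q),-.137+.019*np.sin(q),.052]).round(1).tolist() for q in np.deg2rad([-120,-90,-60,-40])])
```

```text
19.075 [ 0.6436 -0.1374 -0.0121] [-7.1  1.5  2.5] [ -17.   40.  108.    8.   23. -115.]
expected spring [ 0.6636 -0.1368] heading 1.6878741722971047
rear rim px [255.88912968 319.8429221 ]
col 308 [ 61  61  63  74 104 144 194 195 195 196 184 116  61  65  73  73  48  28
  29]
row 206 325 [ 30  36 102 154 125  95 135 167 176 175 174 177 178 183 186 189 190 192
 194 196 194 196 195 196 196 195 196 195 197 195 196 195 194 193 192 191
 190 190 188 185 158 111  79  68  62  56  48  31  29  33  29]
225 103  98 102  98 100 106 110  73  47  46  50  49  49  54  58  63  49  52  49  62 105 144  72  70  67  47  59  65  80  74  77 105 115  99  70  53  52  85  78  75 131 212 158 175 183
228 108 103 102 104  98  96 100 105  46  48  45  48  51  48  46  50  53  58  47  54  53  54  51  48  51  52  45  53  48  51  56  68  70  50  70 133 194 246 218 187 187 172 135 154 185
231 102 103 101 103  99 103 109 109  49  49  49  51  49  44  50  47  48  55  54  54  50  50  46  48  53  52  51  50  45  51  56  50  52  60  67  72  92 114  89  85  82  88 121 190 184
234 106 101 103 104 109 113 112 107  69  49  48  53 
[... 1587 characters left out ...]
 108  93  55  56
261 162 159 162 162 165 163 161 162 161 162 161 158 159 158 164 167 172 173 173 174 175 179 174 178 179 175 176 177 176 178 178 180 178 179 179 182 182 179 179 173 107 109  75  60  56
0.66 spring bottom right/front edge [[314.7, 244.7], [318.9, 243.9], [321.6, 241.8], [322.3, 239.8]] [[316.7, 227.1], [321.0, 226.3], [323.8, 224.2], [324.5, 222.3]]
0.664 spring bottom right/front edge [[316.2, 244.1], [320.3, 243.3], [323.1, 241.1], [323.7, 239.2]] [[318.2, 226.5], [322.5, 225.7], [325.3, 223.6], [326.0, 221.7]]
0.668 spring bottom right/front edge [[317.6, 243.5], [321.8, 242.7], [324.5, 240.5], [325.2, 238.6]] [[319.7, 225.9], [324.0, 225.1], [326.8, 223.0], [327.5, 221.1]]
```

The force ramps cleanly from x = 0.643 and the pads carry it, so the spring is against the pins. I'll ease back slightly and average the side force to confirm both pins are loaded.

Emit:
drive_tool --pt "0 0 0 0 0 0"

```text
time: 19.3
position: [0.6436, -0.1374, -0.0121]
ee_rot: [[-0.985, -0.029, 0.172], [-0.029, 1.0, 0.005], [-0.172, 0.0, -0.985]]
contact_force: [-7.0, -0.4, 3.1]
finger_gap: 0.026
gripper_force: 3.1
```

Emit:
drive_tool --pt "0 0 0 0 0 0"

```text
time: 19.42
position: [0.6436, -0.1374, -0.0121]
ee_rot: [[-0.985, -0.029, 0.172], [-0.029, 1.0, 0.005], [-0.172, 0.0, -0.985]]
contact_force: [-7.9, -0.6, 2.9]
finger_gap: 0.0262
gripper_force: 3.1
```

Emit:
drive_tool --pt "0 0 0 0 0 0"

```text
time: 19.55
position: [0.6436, -0.1374, -0.0121]
ee_rot: [[-0.985, -0.029, 0.172], [-0.029, 1.0, 0.005], [-0.172, 0.0, -0.985]]
contact_force: [-6.3, -0.1, 3.0]
finger_gap: 0.0261
gripper_force: 3.1
```

Emit:
drive_tool --pt "0 0 0 0 0 0"

```text
time: 19.68
position: [0.6436, -0.1373, -0.0121]
ee_rot: [[-0.985, -0.029, 0.172], [-0.029, 1.0, 0.005], [-0.172, 0.0, -0.985]]
contact_force: [-5.9, 0.2, 2.6]
finger_gap: 0.026
gripper_force: 3.1
```

The side force averages about zero, so the load is symmetric and both pins are touching. I'll back straight off.

Emit:
drive_tool --pt "-0.0005 0 0 0 0 0" --pt "-0.0005 0 0 0 0 0" --pt "-0.0005 0 0 0 0 0" --pt "-0.0005 0 0 0 0 0" --pt "-0.001 0 0 0 0 0" --pt "-0.002 0 0 0 0 0" --pt "-0.004 -0.0001 0 0 0 0" --pt "-0.006 -0.0002 0 0 0 0" --pt "-0.01 -0.0003 0 0 0 0" --pt "-0.01 -0.0003 0 0 0 0"

```text
time: 20.92
position: [0.6084, -0.1384, -0.0119]
ee_rot: [[-0.984, -0.029, 0.173], [-0.029, 1.0, 0.005], [-0.173, -0.0, -0.985]]
contact_force: [0.2, 0.1, 0.0]
finger_gap: 0.026
gripper_force: 0.0
```

Emit:
drive_tool --pt "-0.015 -0.0004 0 0 0 0" --pt "-0.02 -0.0005 0 0 0 0" --pt "-0.02 -0.0005 0.01 0 0 0" --pt "-0.01 0 0.03 0 0 0" --pt "-0.01 0 0.04 0 0 0" --pt "-0.01 0 0.04 0 0 0" --pt "-0.01 0 0.04 0 0 0" --pt "0 0 0 0 0 0" --pt "0 0 0 0 0 0"

```text
time: 22.05
position: [0.5138, -0.1398, 0.1479]
ee_rot: [[-0.984, -0.029, 0.174], [-0.029, 1.0, 0.005], [-0.174, -0.0, -0.985]]
contact_force: [0.9, -0.1, -0.3]
finger_gap: 0.0262
gripper_force: 0.0
```

Run:
```python
from h import *
o=robot.get_obs();print(o['time'],np.round(o['position'],3))
w=snap('wrist','w12');s=snap('scene','s12')
G=np.array([.6636,-.1368])
a=cv2.imread('pics/s12.png',0)
for v in range(212,252,3):print(v,' '.join('%3d'%x for x in a[v,290:336]))
# spring outline prediction at candidate
for z in(0,.026,.05):
  P=np.array([proj(s,[G[0]+.019*np.cos(q),G[1]+.019*np.sin(q),z]) for q in np.linspace(0,2*np.pi,73)]);i,j=P[:,0].argmin(),P[:,0].argmax();print('z',z,'left',P[i].round(1),'right',P[j].round(1),'bottom',P[P[:,1].argmax()].round(1))
```

```text
22.05 [ 0.514 -0.14   0.148]
212 180 179 179 179 180 178 177 177 177 176 177 183 163  57  76 107 130 137 178 212 209 209 211 211 207 208 211 202 156 170 176 177 179 176 180 181 176 174 180 178 176 178 177 184 178 182
215 177 174 176 176 175 176 177 176 177 177 181 173 134  63  68  67  67  73  86 111 125 157 216 214 210 209 208 209 208 209 200 179 175 177 178 177 179 179 178 175 180 178 179 178 181 177
218 179 177 175 173 172 171 176 177 178 179 184 163  84  62  71  75  68  64  84 129 150  93 102 122 139 189 215 210 213 206 211 206 210 208 205 159 178 178 176 178 179 178 176 179 177 177
221 173 171 170 174 159 113 111 105 111 113 111 106  73  67  72  82  63 108 171 168 144  75  73  81  79  93 125 131 164 216 206 207 213 208 209 208 210 202 176 177 179 180 181 180 175 179
224 154 157 154 152 161 163 150  99  79  80  69  59  67  67  68  74  67  75  95 144 178 179 176 170 132  98  92  97  99 113 119 153 206 212 209 206 158  92  68  84 148 202 161 173 179 177
227 154 152 154 155 153 154 154 165 172 151  64  64  67  68  75  72  71  71  86 101 109  90  77  85  87  88  83  80  82  91  89 115
[... 1059 characters left out ...]
4 175 175 175 172 174 177 178 175 169 173 173 175 176 158 109 105  76  64  71  75  85  86  81  88 121 105  95  97  95  86  97
248 178 174 178 178 179 178 175 178 176 177 178 175 174 177 175 177 175 176 172 172 174 175 175 174 173 176 172 176 176 176 177 156  74  66  73  97  89  88 158 196 196 138  80 113 152 216
251 169 171 171 175 170 174 176 173 173 173 173 177 174 173 178 172 172 172 175 173 171 170 170 171 168 169 171 172 172 174 167 167 167 174 150  75  58  78  99  83  84  82 120 112  72 131
z 0 left [306.5 237.7] right [323.5 238.7] bottom [316.  244.1]
z 0.026 left [307.3 229.1] right [324.6 230.1] bottom [316.9 235.4]
z 0.05 left [308.1 220.9] right [325.7 221.9] bottom [317.9 227.2]
```

The scene view shows the spring's outline (left edge at about 307, bottom at about row 243) matching an upright spring at the stop, within about a pixel. Handing in.

```bash
python3 -c "
from h import *
print(order.sign_off())"
```

```text
the job is handed in; nothing more can be done
None
```

I pushed the spring upright under the taller bridge until it stopped against the dowel pins, with an even load suggesting it touches both. I then let go, backed off and handed in the job at about 22 s; no pass or fail result came back.

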